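# Draw out the egg basket's telescopic handle, lock it and lift the boiled eggs out

## Robot

A 6-joint arm with a two-finger parallel gripper is mounted at the origin on a cart in front of the work surface, level with it; the furniture and walls round the work are solid. World frame = base frame: x ahead of the robot, y to its left, z up, the work surface at z = 0. Lengths are in mm, angles in rad, forces in N, time in s.
With the tool pointing down it reaches from about 350 to 775 mm from the base axis. Payload 7.3 kg.
Tool frame: the origin (TCP) lies on the mounting face of the last link; the fingertips stand 178 mm ahead of it and the grasp point (between the pads) lies 159 mm ahead of it; z points along the fingers, y is the line along which they close (so a half turn about z gives the same grasp; the last joint's range is limited). The gripper opens to 92 mm and grips with 3 to 60 N. Pads are 19 mm wide; open, the fingers measure 130 mm over their backs; the gripper's body (75 mm by 190 mm) begins 47 mm behind the grasp point.
Start: joints at [-1.275, 0.342, 1.524, -0, 1.275, -0.146], TCP at [224.492, -474.585, 404.741] pointing down, gripper open.
Joint ranges: [-2.53, 2.53], [-0.77, 2.02], [0.04, 2.7], [-1, 4.14], [0.28, 2.66], [-3.11, 3.11]. Speed limits (rad/s): [2.57, 2.57, 3.14, 3.14, 3.14, 3.14].

## Interface

Orientations are given as [roll, pitch, yaw] about the fixed x, y, z axes, in that order (R = Rz(yaw) Ry(pitch) Rx(roll)).
In Python, from plant import bot, capture gives the robot as it stands (bot), with the cameras as plain functions.
- The arm moves only by the tool shift_gripper, called after ">>>" as name(argument=value, ...) on one line, values as JSON. Schema: {"type":"object","properties":{"segments":{"type":"array","items":{"type":"array","items":{"type":"array","items":{"type":"number"},"minItems":5,"maxItems":5},"minItems":1,"maxItems":5},"minItems":1,"maxItems":1},"only":{"type":"string"},"quiet":{"type":"boolean"},"lines":{"type":"string"}},"required":["segments"],"additionalProperties":false}. segments is a list that holds a single list of rows (three levels of brackets), with 1 to 5 rows, each of 5 numbers: the finger opening in mm, then dx, dy, dz in mm, then a turn about the tool's z in rad; each row is the pose to reach, as a shift and turn from the pose commanded when the call began, along the tool's axes at that moment; what a row does not reach only later rows make up. A row lasts 1/8 s, in which the tool goes at most 62.5 mm and 0.188 rad, less where a joint would pass 70% of its speed; a pose out of reach is approached as far as the arm can. The fingers move at their own pace and stop on an object; the grip force is fixed at half the most. Time passes only in rows, so rows that do not move let the fingers close. The tool returns the time, the measured TCP pose, the force, the opening and the grip force at its end. only (a regular expression) keeps the lines of the reply that match it, lines (a string "A,B") keeps lines A to B, and quiet returns only ok. Input that does not fit is refused with a message, and nothing moves.
- bot.get_obs(): the state, without advancing time (a new reading comes with each control period).
- capture(name): name is "scene" or "top"; returns a dict with "color" (400x640x3 uint8, red, green, blue), "K" (3x3 intrinsics, pixels), "k1" (the pictures are not rectified: a ray, as slopes to the right and down, at radius r is drawn at 1 + k1 r^2 times it, then the intrinsics apply), "R" (3x3) and "t" (3): a world point X has camera coordinates R X + t. Camera axes: x right, y down, z forward; pixel columns grow to the right and rows downward; lengths in mm; the calibration is good to about 2 mm. A picture is of the moment at which its call begins. There is no depth.
- bot.close_job(): hands the job in; it is judged then, once.
The state is a dict: "time": time; "joint_positions": joint angles; "dq": joint speeds; "tau": joint torques, N m; "tool_pos": TCP position; "tcp_rot": TCP orientation; "contact_force": force on the tool from outside, world axes, zero at the start; "moment": the same for the moment, N m; "grip_width": finger opening in mm; "finger_force": force on a finger pad.
Only numpy, scipy, OpenCV 4.12 (cv2) and the standard library are available. Lean on these libraries where they do the work, as an engineer would, in place of code of your own. Each camera call takes 0.05 s, during which the arm holds its last target. There are 200 camera calls.

## Task

The boiled eggs are done: press in the release button on the flank of the egg basket's grip and, with the basket still standing in the pot, draw its telescopic handle up past the first stop to the second and last one, then let the button spring back so that the handle locks there. Take the grip by its two ends, clear of the button, lift the basket upright out of the pot with all three eggs in it and finish while holding it still over the pot, wholly above the rim, so that it can drain. Leave the pot standing where it is and do not push the other things about.

Things in the scene. Friction and masses are not known exactly. Their poses are not given: they have to be found in the camera images.
- grip (a point): centre of the grip on top of the basket's telescopic stem: a black oblong block, 46 mm long (its x), 24 mm thick (y), 28 mm high (z), turning with the basket. The grey release button sits in the middle of its -y flank. With the stem home this point is 116 mm above the basket's origin, about 133 mm above the worktop; at the second stop 64 mm higher.
- button_face (a point): middle of the button's ribbed outer face, 20 x 20 mm, at grip height; it stands 6 mm proud of the grip's -y flank when out, 1 mm when pressed (30 and 25 mm over both flanks). Pinching the grip across its thickness (along y) at the middle presses it; pinching its two ends (46 mm apart, along x) leaves it free.
- release (a joint): travel of the release button, m: 0 out (catch engaged), 0.005 fully pressed (catch drawn). A spring pushes it out, 2 N at the start, 5.6 N when fully pressed. Between stops the catch rubs on the post, so that a released button stays about 4 mm in and springs fully out only in a catch window.
- stem (a joint): how far the stem is drawn up out of the basket's post, m: 0 home, 0.032 first stop, 0.064 second stop and end of travel. Button out: locked there within 2 mm. Button pressed: it slides against about 1.5 N of friction and stays where it is left. Basket and eggs weigh about 5 N, so a free stem slides out before the basket lifts; beyond the end of travel the basket comes up too.
- basket: round steel wire basket, 137 mm across, 52 mm high, on four short feet, with a 16 mm centre post 98 mm high that carries the stem; three eggs lie in it. Origin: centre underneath at the feet; z points up the post; same axes as the grip. It stands loose in the pot with about 10 mm of play all round; 0.45 kg without the eggs.
- pot: stainless pot with two loop handles (along its y), 164 mm across, 85 mm high outside, floor 5 mm thick, inside 158 mm across, about 1.3 kg and loose. Origin: centre of its underside, 12 mm above the worktop on a round wooden trivet; the rim is 85 mm above the origin (97 mm above the worktop).
- egg_0: boiled brown egg, 54 mm long and 43 mm thick, 55 g, lying loose in the basket; origin at its middle, about 33 mm above the basket's origin
- egg_1: boiled brown egg, 54 mm long and 43 mm thick, 55 g, lying loose in the basket; origin at its middle, about 33 mm above the basket's origin
- egg_2: boiled brown egg, 54 mm long and 43 mm thick, 55 g, lying loose in the basket; origin at its middle, about 33 mm above the basket's origin
- egg_cup_0: pale stoneware egg cup, 47 mm wide and 48 mm high, beside the pot; a bystander
- egg_cup_1: red-brown egg cup, 47 mm wide and 48 mm high, beside the pot; a bystander
- salt_shaker: salt shaker, 44 mm wide and 90 mm high, to the right of the pot; a bystander
- teaspoon: metal teaspoon lying flat, 132 x 26 x 9 mm, right of the pot; a bystander
- mug: red-brown mug at the back left, 64 x 88 x 49 mm; a bystander
- pepper_mill: dark wooden pepper mill at the back right, 58 mm wide and 150 mm high; a bystander

How it is judged (in metres and radians):
On the way, in this order (a step that is already met when the one before it is completed fails the run):
1. the release button is pressed in while the basket stands in the pot (value of joint release above 0.004 m and z of basket in the frame of pot below 0.015 m), for 0.1 s.
2. the stem is at its second stop and the button has sprung out, so that it is locked, with the basket still standing in the pot (value of joint stem above 0.06 m and value of joint release below 0.0015 m and z of basket in the frame of pot below 0.015 m), for 0.2 s.
At the end, for the whole second after the job is handed in: The gripper (over 1 N) holds the basket still, upright (0.25 rad), feet 3 mm or more over the pot's rim, centre within 50 mm of the pot's, not touching it; stem at the second stop (over 60 mm), button out (under 1.5 mm), all eggs in the basket, pot within 40 mm of its first place (value of joint stem above 0.06 m and value of joint release below 0.0015 m and z of basket in the frame of pot above 0.088 m and horizontal distance between basket and pot below 0.05 m and angle between basket's own z axis and vertical below 0.25 rad and contact force between the fingers and basket above 1 N and contact force between basket and pot below 0.1 N and linear speed of basket below 0.03 m/s and distance of pot from where it was at the start of the episode below 0.04 m and horizontal distance between each of egg_0, egg_1, egg_2 and basket below 0.068 m and z of egg_0 in the frame of basket between 0.015 and 0.06 m and z of egg_1 in the frame of basket between 0.015 and 0.06 m and z of egg_2 in the frame of basket between 0.015 and 0.06 m); the arm keeps its last pose, push and grip.
It fails at once if the basket is lifted more than 25 mm while the handle is not at its second stop (z of basket in the frame of pot above 0.03 m and value of joint stem below 0.058 m).
It fails at once if an egg leaves the basket (horizontal distance between any of egg_0, egg_1, egg_2 and basket above 0.085 m).
It fails at once if the pot is shoved more than 40 mm or tipped (distance of pot from where it was at the start of the episode above 0.04 m or angle between pot's own z axis and vertical above 0.2 rad).
It fails at once if a bystander is pushed more than 30 mm or tipped (distance of any of egg_cup_0, egg_cup_1, salt_shaker, teaspoon, mug, pepper_mill from where it was at the start of the episode above 0.03 m or angle between any of egg_cup_0, egg_cup_1, salt_shaker, mug, pepper_mill's own z axis and vertical above 0.5 rad).
It also fails if it takes over 45 s, if anything falls off the work surface, if the arm or the gripper's body presses on something with over 40 N, if the wrist force passes 120 N, or if a joint passes its speed limit or range.

## Working session

There is one attempt and no reset: what is moved stays moved. The work goes in short steps, Python scripts to look and compute and a tool call to move; the robot and the scene stay as the last step left them, time stands still between calls to the robot, and variables do not carry over. Pictures are saved under pics/ and viewed, at most 10 in all, crops included, and the job is handed in when it is done.

```bash
mkdir -p pics; ls; python3 - <<'E'
from plant import bot, capture
import cv2
o=bot.get_obs();print(o)
for n in("scene","top"):
    c=capture(n);cv2.imwrite(f"pics/{n}0.png",c["color"][:,:,::-1]);print(n,c["K"],c["k1"],c["R"],c["t"])
E
```

```text
pics
plant.py
{'time': 0.0, 'joint_positions': array([-1.27502630e+00,  3.42723780e-01,  1.52501838e+00,  4.35929504e-05,
        1.27541052e+00, -1.46011287e-01]), 'dq': array([-2.14623677e-03, -2.85749943e-06, -2.73167226e-03, -9.88811498e-04,
        1.08798280e-03,  1.51832312e-03]), 'tau': array([ 6.16506495e-04, -4.31245852e+01, -2.44224644e+01,  7.17214379e-02,
        5.58446324e-02, -1.31451679e-04]), 'tool_pos': array([ 224.44391041, -474.45418898,  404.04373123]), 'tcp_rot': array([-3.14005530e+00, -2.68213922e-04,  4.41768387e-01]), 'contact_force': array([ 0.2022218 ,  1.00015601, -0.34775197]), 'moment': array([-0.03093837,  0.00582252,  0.03575048]), 'finger_force': 0.0, 'grip_width': 91.62480437088999}
scene [[436.27780179   0.         313.65495763]
 [  0.         436.27780179 197.25015229]
 [  0.           0.           1.        ]] -0.034354931128105684 [[-0.71872237 -0.69527952  0.00495308]
 [-0.36771507  0.37404815 -0.8513951 ]
 [ 0.59010489 -0.61373803 -0.52450153]] [432.20972436 292.14680753 737.68695508]
top [[372.31844369   0.         323.12013869]
 [  0.         372.31844369 200.9692022 ]
 [  0.           0.           1.        ]] -0.0869477915904759 [[ 0.04623926 -0.99892968  0.00119251]
 [-0.97420387 -0.04535864 -0.22106427]
 [ 0.22088175  0.0090601  -0.97525851]] [-31.18421818 622.78595505 818.10245339]
```

View pics/scene0.png

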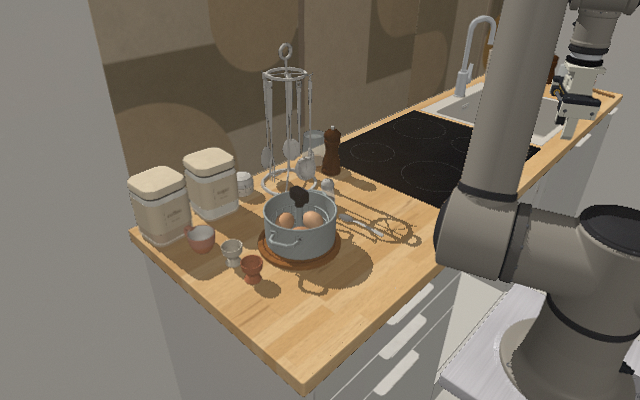

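View pics/top0.png

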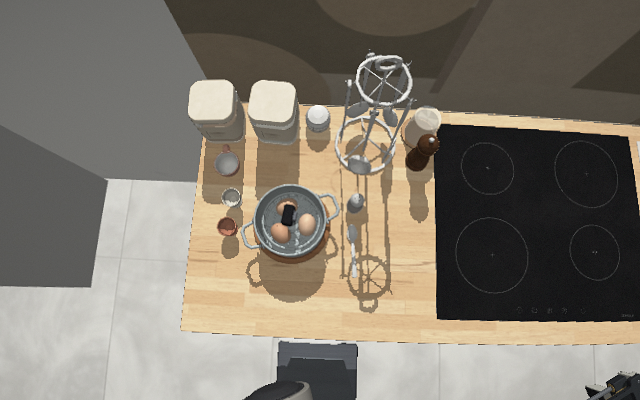

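The scene view shows the grip at about (299,196), above the pot at (300,225). The top view has the grip at (288,215), the pot at (291,220), and the utensil rack behind it on the right at (370,120). I'll zoom in on the grip next.

```bash
cat > h.py <<'E'
import numpy as np, cv2
from plant import bot, capture
def ray(c,uv):
    k=np.array([c["k1"],0,0,0,0.])
    p=cv2.undistortPoints(np.array(uv,float).reshape(-1,1,2),c["K"],k).reshape(-1,2)
    d=np.c_[p,np.ones(len(p))]@c["R"]; return -c["R"].T@c["t"],d
def plane(c,uv,z):
    o,d=ray(c,uv); return o+d*((z-o[2])/d[:,2])[:,None]
def proj(c,X):
    return cv2.projectPoints(np.array(X,float).reshape(-1,1,3),cv2.Rodrigues(c["R"])[0],c["t"],c["K"],np.array([c["k1"],0,0,0,0.]))[0].reshape(-1,2)
E
python3 - <<'E'
from h import *
t=capture("top");s=capture("scene")
a=cv2.resize(t["color"][180:260,240:340],(500,400),interpolation=cv2.INTER_CUBIC)
b=cv2.resize(s["color"][180:240,262:337][:, :],(500,400),interpolation=cv2.INTER_CUBIC)
v=np.vstack([a,b])[:, :]
cv2.imwrite("pics/z.png",cv2.resize(np.hstack([a,b]),(800,320))[:,:,::-1])
g=t["color"].max(2)<60
m=np.zeros_like(g);m[195:235,270:310]=g[195:235,270:310]
n,l,st,ce=cv2.connectedComponentsWithStats(m.astype(np.uint8))
for i in range(1,n):
  if st[i,4]>20:
    ys,xs=np.where(l==i);r=cv2.minAreaRect(np.c_[xs,ys].astype(np.float32));print(st[i],r,[plane(t,cv2.boxPoints(r),z).round(0).tolist() for z in(147,)])
print("pot rim",plane(t,[(253,220),(328,220),(291,184),(291,256)],97).round(0))
E
```

```text
[281 205  14  21 223] ((287.5, 215.0), (20.0, 13.0), 90.0) [[[593.0, 88.0, 147.0], [594.0, 60.0, 147.0], [550.0, 57.0, 147.0], [549.0, 85.0, 147.0]]]
pot rim [[565. 156.  97.]
 [573. -16.  97.]
 [654.  74.  97.]
 [488.  63.  97.]]
```

View pics/z.png

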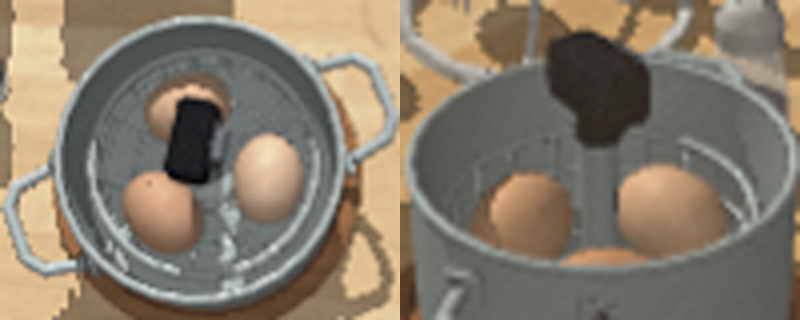

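The crop shows the black grip's corners at view pixels (182,96), (220,102), (205,184) and (167,176). The grey button is on its right flank at (222,135), so the grip's -y points to the robot's right and its yaw is about -0.2.

```bash
python3 - <<'E'
from h import *
t=capture("top");s=capture("scene")
print("cams",-t["R"].T@t["t"],-s["R"].T@s["t"])
f=lambda p:np.array(p,float)/4-0.5+[240,180]
P=f([(182,96),(220,102),(205,184),(167,176)])
for z in(147,133):
  X=plane(t,P,z);print(z,X.round(1).tolist(),X.mean(0).round(1))
  for a,b in((3,0),(2,1)): d=X[a]-X[b];print("yaw",np.arctan2(-d[1],-d[0]),np.hypot(*d[:2]))
# blob centroids, triangulate
def cen(c,r):
  g=np.zeros((400,640),np.uint8);y0,y1,x0,x1=r;g[y0:y1,x0:x1]=(c["color"][y0:y1,x0:x1].max(2)<75)
  n,l,st,ce=cv2.connectedComponentsWithStats(g);i=1+st[1:,4].argmax();
  m=(l==i);ys,xs=np.where(m);cn=cv2.minAreaRect(np.c_[xs,ys].astype(np.float32));
  p=np.c_[xs,ys]-ce[i];w,v=np.linalg.eigh(p.T@p);print(st[i],ce[i],v[:,1]);return ce[i]
a=cen(t,(195,235,270,310));b=cen(s,(180,209,285,312))
o1,d1=ray(t,a);o2,d2=ray(s,b);d1,d2=d1[0],d2[0]
k=np.linalg.lstsq(np.c_[d1,-d2],o2-o1,rcond=None)[0];A=o1+k[0]*d1;B=o2+k[1]*d2;print("tri",A,B)
# pot: rim ellipse extents
E=f([(62,150),(344,150),(203,16),(203,306)])
print(plane(t,E,97).round(1))
for n,uv,z in(("rackbase",(365,170),5),("rackleft",(337,145),5),("racktop",(384,80),300),("jar",(298,140),60),("cupred",(227,227),48),("cupw",(231,197),48),("mug",(227,163),49)):
  print(n,plane(t,[uv],z).round(0))
# rack height by two views: top knob in scene (285,48), top (384,62)
o1,d1=ray(t,[(384,62)]);o2,d2=ray(s,[(285,48)]);k=np.linalg.lstsq(np.c_[d1[0],-d2[0]],o2-o1,rcond=None)[0];print(o1+k[0]*d1,o2+k[1]*d2)
E
```

```text
cams [427.45851791 -10.31420906 935.57429318] [-17.24709653 643.976138   633.50952481]
147 [[596.6, 79.4, 147.0], [594.2, 58.6, 147.0], [549.0, 63.8, 147.0], [552.4, 84.4, 147.0]] [573.1  71.5 147. ]
yaw -0.11375510170228988 44.49514795707978
yaw -0.11483277374981656 45.504952246880606
133 [[599.6, 81.0, 133.0], [597.2, 59.8, 133.0], [551.2, 65.1, 133.0], [554.6, 86.1, 133.0]] [575.6  73.  133. ]
yaw -0.11375510170228975 45.28509517801685
yaw -0.1148327737498166 46.31282708754785
[281 205  15  22 237] [287.93670886 215.32489451] [-0.12278126  0.99243376]
[289 186  20  22 306] [298.80065359 195.80065359] [0.56677984 0.82386929]
tri [573.86029317  72.98178478 130.45367867] [575.78189788  74.53297891 130.96358313]
[[572.5 151.8  97. ]
 [580.1  -9.7  97. ]
 [655.6  76.1  97. ]
 [487.7  65.2  97. ]]
rackbase [[ 726. -107.    5.]]
rackleft [[792. -31.   5.]]
racktop [[ 814. -110.  300.]]
jar [[780.  68.  60.]]
cupred [[553. 227.  48.]]
cupw [[628. 225.  48.]]
mug [[715. 244.  49.]]
[[795.55939049 -96.26856756 386.63100525]] [[795.13304295 -96.66134913 386.40661483]]
```

>>> shift_gripper(segments=[[[92,46,-29,0,0],[92,92,-58,0,0],[92,138,-87,0,0],[92,184,-116,0,0],[92,230,-145,0,0]]])

```text
time: 0.92
tool_pos: [371.1, -243.6, 404.9]
tcp_rot: [3.141, -0.0, 0.441]
contact_force: [1.0, -0.9, 0.1]
grip_width: 92.0
finger_force: 0.0
```

>>> shift_gripper(segments=[[[92,46,-29,0,0],[92,92,-58,0,0],[92,138,-87,0,0],[92,184,-116,0,0],[92,230,-145,0,0]]])

```text
time: 1.55
tool_pos: [517.1, -14.0, 404.8]
tcp_rot: [3.141, -0.0, 0.442]
contact_force: [1.6, -0.5, 0.1]
grip_width: 91.5
finger_force: 0.0
```

>>> shift_gripper(segments=[[[92,45,-27,0,0.15],[92,90,-55,0,0.3],[92,90,-55,0,0.45],[92,90,-55,0,0.55],[92,90,-55,0,0.55]]])

```text
time: 2.17
tool_pos: [574.2, 72.6, 404.5]
tcp_rot: [3.141, 0.0, -0.107]
contact_force: [0.7, -0.2, 0.2]
grip_width: 91.5
finger_force: 0.0
```

>>> shift_gripper(segments=[[[92,0,0,30,0],[92,0,0,60,0],[92,0,0,60,0]]])

```text
time: 2.55
tool_pos: [573.6, 72.2, 342.8]
tcp_rot: [3.141, 0.005, -0.107]
contact_force: [-0.4, 0.1, 0.1]
grip_width: 91.6
finger_force: 0.0
```

```bash
python3 - <<'E'
from h import *
t=capture("top");s=capture("scene")
a=cv2.resize(t["color"][160:260,230:355],(400,320),interpolation=cv2.INTER_CUBIC)
b=cv2.resize(s["color"][150:250,240:365],(400,320),interpolation=cv2.INTER_CUBIC)
cv2.imwrite("pics/d1.png",np.hstack([a,b])[:,:,::-1])
E
```

```text
(no output)
```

View pics/d1.png

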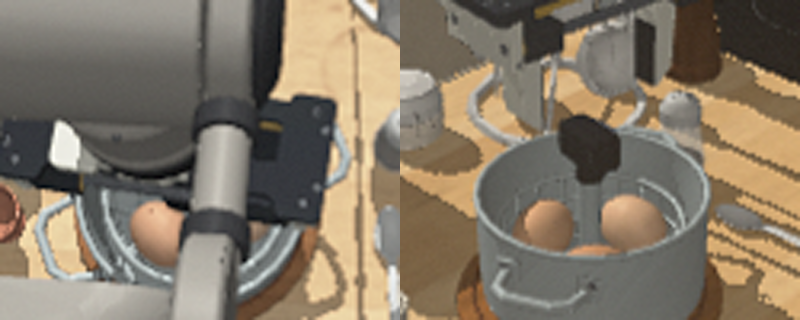

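The fingers straddle the grip in the scene crop, with one at (525,100), the other at (645,50) and the grip at (590,145). I'll descend and pinch.

>>> shift_gripper(segments=[[[92,0,0,25,0],[92,0,0,50,0],[92,0,0,50,0]]])

```text
time: 3.02
tool_pos: [574.1, 72.4, 294.6]
tcp_rot: [3.141, 0.001, -0.108]
contact_force: [-0.2, 0.5, 0.6]
grip_width: 91.6
finger_force: 0.0
```

>>> shift_gripper(segments=[[[20,0,0,0,0],[20,0,0,0,0],[20,0,0,0,0],[20,0,0,0,0],[20,0,0,0,0]]])

```text
time: 3.65
tool_pos: [574.2, 72.4, 294.8]
tcp_rot: [3.142, -0.0, -0.108]
contact_force: [-0.1, 0.5, 0.3]
grip_width: 46.3
finger_force: 0.0
```

>>> shift_gripper(segments=[[[20,0,0,0,0],[20,0,0,0,0]]])

```text
time: 3.9
tool_pos: [574.2, 72.2, 294.8]
tcp_rot: [3.141, -0.0, -0.108]
contact_force: [0.3, 1.9, 0.0]
grip_width: 26.4
finger_force: 5.9
```

>>> shift_gripper(segments=[[[20,0,0,0,0],[20,0,0,0,0],[20,0,0,0,0]]])

```text
time: 4.28
tool_pos: [574.2, 72.4, 294.8]
tcp_rot: [3.141, -0.0, -0.108]
contact_force: [-0.2, 0.4, 1.2]
grip_width: 24.1
finger_force: 29.8
```

>>> shift_gripper(segments=[[[20,0,0,-5,0],[20,0,0,-10,0],[20,0,0,-15,0],[20,0,0,-15,0]]])

```text
time: 4.78
tool_pos: [574.2, 72.5, 310.4]
tcp_rot: [3.142, -0.001, -0.108]
contact_force: [-0.7, -0.1, 0.1]
grip_width: 23.7
finger_force: 29.8
```

```bash
python3 - <<'E'
from h import *
s=capture("scene")
b=cv2.resize(s["color"][150:250,240:365],(500,400),interpolation=cv2.INTER_CUBIC)
cv2.imwrite("pics/d2.png",b[:,:,::-1])
E
```

```text
(no output)
```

View pics/d2.png

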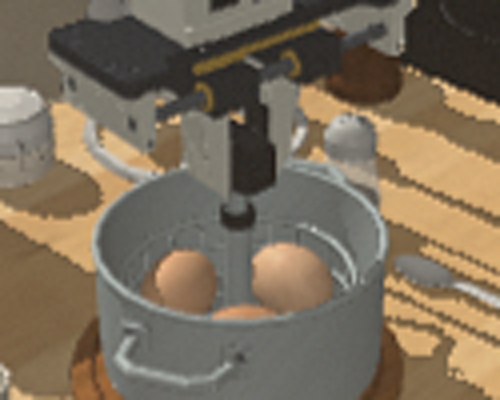

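The stem is sliding out: the post collar at (237,213) now stands free below the grip, the eggs haven't moved, and the load is almost zero. I'll draw it to the end of travel.

>>> shift_gripper(segments=[[[20,0,0,-12,0],[20,0,0,-24,0],[20,0,0,-36,0],[20,0,0,-46,0],[20,0,0,-46,0]]])

```text
time: 5.45
tool_pos: [574.1, 72.5, 356.9]
tcp_rot: [-3.142, -0.001, -0.108]
contact_force: [-1.6, -1.2, 1.2]
grip_width: 23.8
finger_force: 29.9
```

>>> shift_gripper(segments=[[[20,0,0,-2,0],[20,0,0,-4,0],[20,0,0,-4,0],[20,0,0,-4,0]]])

```text
time: 5.95
tool_pos: [574.1, 72.5, 359.1]
tcp_rot: [3.142, 0.001, -0.108]
contact_force: [0.7, -0.0, -5.1]
grip_width: 23.8
finger_force: 29.9
```

The load has reached 5 N at 64 mm, so this is the end of travel. I'll release the button.

>>> shift_gripper(segments=[[[92,0,0,0,0],[92,0,0,0,0],[92,0,0,0,0],[92,0,0,0,0],[92,0,0,0,0]]])

```text
time: 6.58
tool_pos: [574.2, 72.5, 359.9]
tcp_rot: [3.142, -0.001, -0.108]
contact_force: [-0.4, 0.0, -0.6]
grip_width: 69.3
finger_force: 0.0
```

>>> shift_gripper(segments=[[[92,0,0,0,0],[92,0,0,0,0],[92,0,0,-25,0],[92,0,0,-50,0],[92,0,0,-50,0]]])

```text
time: 7.2
tool_pos: [574.4, 72.5, 411.5]
tcp_rot: [-3.141, -0.004, -0.108]
contact_force: [0.8, 1.1, 0.2]
grip_width: 91.7
finger_force: 0.0
```

```bash
python3 - <<'E'
from h import *
s=capture("scene")
b=cv2.resize(s["color"][130:250,230:380],(750,600),interpolation=cv2.INTER_CUBIC)
cv2.imwrite("pics/d3.png",b[:,:,::-1])
E
```

```text
(no output)
```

View pics/d3.png

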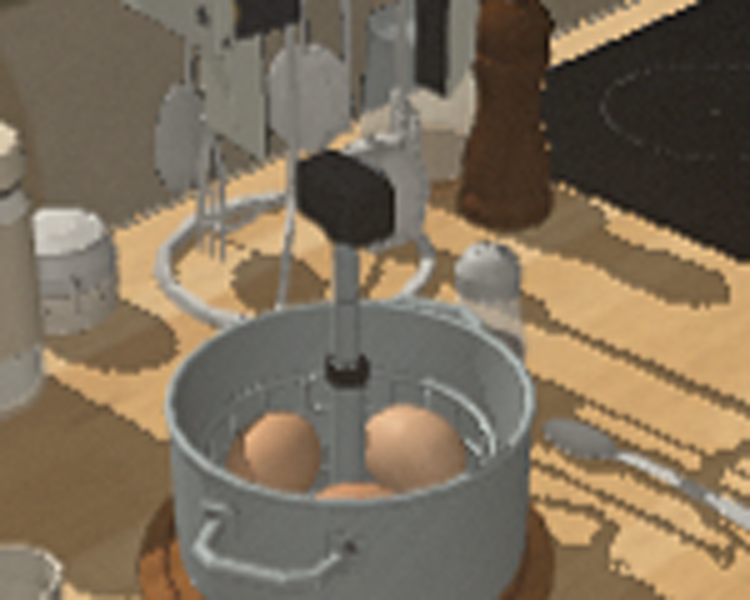

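The handle is drawn: the grip at (345,198) stands well above the collar at (347,370), the three eggs are in place and the pot hasn't moved. Next I turn a quarter turn to take the grip by its ends.

>>> shift_gripper(segments=[[[92,0,0,0,-0.18],[92,0,0,0,-0.36],[92,0,0,0,-0.54],[92,0,0,0,-0.72],[92,0,0,0,-0.9]]])

```text
time: 7.88
tool_pos: [574.0, 72.4, 408.0]
tcp_rot: [-3.14, 0.002, 0.798]
contact_force: [0.3, 0.6, 0.2]
grip_width: 91.8
finger_force: 0.0
```

>>> shift_gripper(segments=[[[92,0,0,0,-0.18],[92,0,0,0,-0.36],[92,0,0,0,-0.54],[92,0,0,0,-0.67],[92,0,0,0,-0.67]]])

```text
time: 8.5
tool_pos: [574.0, 72.5, 408.3]
tcp_rot: [-3.139, 0.0, 1.461]
contact_force: [-0.3, -0.2, 0.4]
grip_width: 91.8
finger_force: 0.0
```

>>> shift_gripper(segments=[[[92,0,0,20,0],[92,0,0,40,0],[92,0,0,54,0],[92,0,0,54,0]]])

```text
time: 9.0
tool_pos: [574.0, 72.4, 354.4]
tcp_rot: [-3.139, 0.0, 1.46]
contact_force: [-0.8, -0.2, 0.9]
grip_width: 91.9
finger_force: 0.0
```

>>> shift_gripper(segments=[[[40,0,0,0,0],[40,0,0,0,0],[40,0,0,0,0],[40,0,0,0,0],[40,0,0,0,0]]])

```text
time: 9.62
tool_pos: [574.2, 72.4, 355.8]
tcp_rot: [3.141, 0.0, 1.462]
contact_force: [1.0, 0.1, 0.2]
grip_width: 46.3
finger_force: 0.8
```

>>> shift_gripper(segments=[[[40,0,0,0,0],[40,0,0,0,0],[40,0,0,0,0]]])

```text
time: 10.0
tool_pos: [574.2, 72.5, 355.8]
tcp_rot: [3.141, 0.0, 1.462]
contact_force: [1.7, -0.7, 0.4]
grip_width: 45.6
finger_force: 29.8
```

The fingers hold the two ends, at a width of 46 mm. Now the lift.

>>> shift_gripper(segments=[[[40,0,0,-4,0],[40,0,0,-12,0],[40,0,0,-22,0],[40,0,0,-32,0],[40,0,0,-42,0]]])

```text
time: 10.62
tool_pos: [574.1, 72.5, 398.6]
tcp_rot: [3.141, 0.0, 1.462]
contact_force: [-0.1, 0.7, -6.2]
grip_width: 45.7
finger_force: 29.9
```

>>> shift_gripper(segments=[[[40,0,0,-12,0],[40,0,0,-24,0],[40,0,0,-36,0],[40,0,0,-48,0],[40,0,0,-60,0]]])

```text
time: 11.25
tool_pos: [574.2, 72.4, 458.5]
tcp_rot: [3.142, 0.0, 1.462]
contact_force: [0.1, -1.5, -6.1]
grip_width: 46.0
finger_force: 29.9
```

>>> shift_gripper(segments=[[[40,0,0,-5,0],[40,0,0,-8,0],[40,0,0,-8,0],[40,0,0,-8,0],[40,0,0,-8,0]]])

```text
time: 11.88
tool_pos: [574.2, 72.5, 465.4]
tcp_rot: [-3.141, 0.0, 1.462]
contact_force: [-0.7, -0.3, -6.4]
grip_width: 45.9
finger_force: 29.9
```

```bash
python3 - <<'E'
from h import *
s=capture("scene")
b=cv2.resize(s["color"][110:260,220:407],(748,600),interpolation=cv2.INTER_CUBIC)
cv2.imwrite("pics/d4.png",b[:,:,::-1])
E
```

```text
(no output)
```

View pics/d4.png

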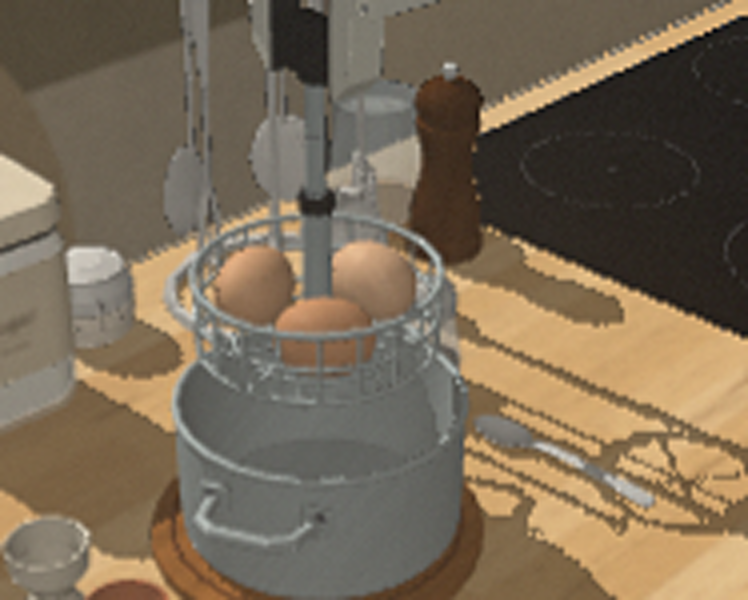

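The basket hangs upright about 25 mm above the rim, centred over the pot. All three eggs, at (255,285), (373,280) and (325,333), are inside, and the stem is fully drawn. I'll hand it in.

>>> shift_gripper(segments=[[[40,0,0,0,0],[40,0,0,0,0],[40,0,0,0,0],[40,0,0,0,0]]])

```text
time: 12.42
tool_pos: [574.2, 72.5, 465.7]
tcp_rot: [3.142, 0.0, 1.462]
contact_force: [-0.5, 0.3, -5.5]
grip_width: 45.8
finger_force: 29.9
```

```bash
python3 -c "
from plant import bot, capture
print(bot.close_job())"
```

```text
the job is handed in; nothing more can be done
None
```

I handed the job in at 12.4 s, with no verdict returned: the handle is drawn to its second stop with the button released, and the basket hangs upright and still about 25 mm above the pot's rim with all three eggs in it.

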